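# Find the warped cover by rocking it on the surface plate, close the box with the flat one

## Robot

A 6-joint arm with a two-finger parallel gripper is mounted at the origin on a cart in front of the work surface, level with it; the furniture and walls round the work are solid. World frame = base frame: x ahead of the robot, y to its left, z up, the work surface at z = 0. Lengths are in m, angles in rad, forces in N, time in s.
With the tool pointing down it reaches from about 0.35 to 0.85 m from the base axis. Payload 8.1 kg.
Tool frame: the origin (TCP) lies on the centre line of the jaws, within the pads' length; the fingertips stand 22 mm ahead of it and the grasp point (between the pads) lies 3 mm ahead of it; z points along the fingers, y is the line along which they close (so a half turn about z gives the same grasp; the last joint's range is limited). The gripper opens to 93 mm and grips with 3 to 60 N. Pads are 15 mm wide; open, the fingers measure 128 mm over their backs; the gripper's body (75 mm by 188 mm) begins 65 mm behind the grasp point.
Start: joints at [1.252, 0.13, 1.488, -0, 1.523, -0.085], TCP at [0.139, 0.584, 0.241] pointing down, gripper open.
Joint ranges: [-2.96, 2.96], [-0.89, 2.26], [0.02, 2.5], [-1.34, 4.48], [0, 2.73], [-2.66, 2.66]. Speed limits (rad/s): [2.39, 2.39, 2.79, 3.14, 3.14, 3.14].

## Interface

Orientations are given as a rotation vector (axis times angle).
In Python, from plant import robot, imaging gives the robot as it stands (robot), with the cameras (imaging).
- The arm moves only by the shell command python3 inch.py FILE [FORCE], which reads ROWS from the file FILE. ROWS is a JSON object whose key "ticks" holds a list of rows, 1 to 20 of them, each of 5 numbers: the finger opening in m, then dx, dy, dz in shares of the most that a row can go, 1 being 50 mm, then a turn about the tool's z in a scale on which 1.0 is 90 degrees; each row shifts and turns the commanded pose from where the row before left it, along the tool's axes as they then stand; what a row does not reach is not made up. A row lasts 1/10 s, in which the tool goes at most 0.05 m and 0.15 rad, less where a joint would pass 70% of its speed; a pose out of reach is approached as far as the arm can. The fingers move at their own pace and stop on an object; FORCE is the grip in N (left out, the last holds). Time passes only in rows, so rows that do not move let the fingers close. It prints the time, the measured TCP pose, the force, the opening and the grip force at its end. Shift and turn numbers lie between -1 and 1, and a call with a number outside is refused. Input that does not fit is refused with a message, and nothing moves.
- robot.read_state(): the state, without advancing time (a new reading comes with each control period).
- imaging.read_camera(name): name is "scene" or "top"; returns a dict with "image" (480x640x3 uint8, red, green, blue), "fx", "fy", "cx", "cy" (pixels), "R" (3x3) and "t" (3): a world point X has camera coordinates R X + t. Camera axes: x right, y down, z forward; pixel columns grow to the right and rows downward; lengths in m; the calibration is good to about 2 mm. A picture is of the moment at which its call begins. There is no depth.
- robot.close_job(): hands the job in; it is judged then, once.
The state is a dict: "t": time; "q": joint angles; "dq": joint speeds; "joint_torque": joint torques, N m; "tool_pos": TCP position; "orientation": TCP orientation; "force": force on the tool from outside, world axes, zero at the start; "wrist_torque": the same for the moment, N m; "opening": finger opening in m; "gripper_force": force on a finger pad.
Only numpy, scipy, OpenCV 4.12 (cv2) and the standard library are available. Lean on these libraries where they do the work, as an engineer would, in place of code of your own. Each camera call takes 0.05 s, during which the arm holds its last target. There are 200 camera calls.

## Task

Two look-alike covers lie on the granite surface plate, and one of them is warped: find it by pressing down on its corners until you see it rock over on the plate. Lay that one in the shallow steel tray for scrap, and lay the flat one on the open terminal box so that its edges are flush with the box all round, then let go. Leave the other things on the bench where they are.

Things in the scene. Friction and masses are not known exactly. Their poses are not given: they have to be found in the camera images.
- surface_plate: fixed dark granite surface plate, 250 mm (its x) x 400 mm (its y), on three feet; origin: centre of the underside, on the bench; its level top lies 60 mm above that. The twisted cover rests on it on its two low corners and the high corner at the plug end; the high corner away from the plug stands about 6 mm clear, gives by that much when pressed, and lifts again when let go
- cover_a: one of two look-alike aluminium covers: plate 150 mm (its x) x 105 mm (its y) x 6 mm, rounded corners, 0.3 to 0.5 kg; origin: centre of the underside, z up. A brass plug (25 mm wide, 22 mm high over the underside) stands at x = +53 mm. One cover (a or b, not told) is flat, the other twisted: two corners on one diagonal stand 3 mm lower than the other two
- cover_b: the other cover: size, shape, plug, origin and axes as cover_a. Whichever is twisted rocks by about 0.07 rad (under 1 N is enough) when pressed at its loose corner, one of the two at the end away from the plug (-x; not told whether +y or -y). A flat cover does not give anywhere
- grip_a (a point): point in the bar of cover_a's dark steel bow handle, over the cover's centre of mass: 9 mm from the cover's middle towards the plug and 34 mm above its underside; axes as the cover's. The bar runs along the cover's x, 70 mm long, 12 mm wide, 10 mm deep, with 23 mm free under it
- grip_b (a point): point in the bar of cover_b's dark steel bow handle, over the cover's centre of mass: 9 mm from the cover's middle towards the plug and 34 mm above its underside; axes as the cover's. The bar runs along the cover's x, 70 mm long, 12 mm wide, 10 mm deep, with 23 mm free under it
- terminal_box: fixed cast aluminium terminal box, open at the top, with the same outline as a cover: 150 mm (its x) x 105 mm (its y) x 60 mm high, a lug at each end, two black cable glands at its +x end and terminal blocks inside (up to 37 mm high). Origin: centre of the underside on the bench. A cover may lie on it either way round
- box_rim (a point): centre of the terminal box's mouth, level with its rim (60 mm above the bench); axes as the box's. A cover that lies flush has its origin here
- tray: fixed shallow steel tray, inside 166 mm (its x) x 236 mm (its y), floor 2 mm thick, walls 26 mm high over the bench. Origin: centre of the underside
- foam_pad: bystander: tan foam pad, 55 x 85 x 38 mm; origin: centre of the underside
- screwdriver: bystander: red-handled screwdriver, 185 mm long, lying along its y; origin: middle of its underside
- sensor_housing: bystander: round grey sensor housing, 56 x 72 x 50 mm, behind the surface plate; origin: centre of the underside

How it is judged:
On the way:
1. the warped cover, standing on the surface plate, has been rocked over onto its loose corner by the fingers (at least 0.01 rad past level, the other way from how it rests) (angle between cover_b's own y axis and vertical below 1.5608 rad and z of cover_b in the frame of surface_plate below 0.066 m and contact force between the fingers and cover_b above 0.3 N and contact force between cover_b and surface_plate above 0.5 N), for 0.1 s.
At the end, for the whole second after the job is handed in: the warped cover lies upright on the floor of the steel tray; the flat cover lies on the terminal box's rim, handle up, either way round, within 5 mm and 0.06 rad of flush and level to 0.025 rad; both at rest and released (x of cover_b in the frame of tray between -0.045 and 0.045 m and y of cover_b in the frame of tray between -0.07 and 0.07 m and z of cover_b in the frame of tray below 0.01 m and angle between cover_b's own z axis and vertical below 0.08 rad and horizontal distance between cover_a and box_rim below 0.005 m and angle between the x axis of cover_a and the x axis of box_rim, either way round below 0.06 rad and z of cover_a in the frame of box_rim between -0.003 and 0.003 m and angle between cover_a's own z axis and vertical below 0.025 rad and linear speed of each of cover_a, cover_b below 0.01 m/s); the robot touches nothing.
It fails at once if a bystander (foam pad, screwdriver or sensor housing) is moved by more than 30 mm (distance of any of foam_pad, screwdriver, sensor_housing from where it was at the start of the episode above 0.03 m).
It also fails if it takes over 72 s, if anything falls off the work surface, if the arm or the gripper's body presses on something with over 40 N, if the wrist force passes 120 N, or if a joint passes its speed limit or range.

## Working session

There is one attempt and no reset: what is moved stays moved. The work goes in short steps, Python scripts to look and compute and a shell command to move; the robot and the scene stay as the last step left them, time stands still between calls to the robot, and variables do not carry over. Pictures are saved under pics/ and viewed, at most 11 in all, crops included, and the job is handed in when it is done.

```bash
ls; mkdir -p pics
cat > h.py <<'E'
import numpy as np, cv2
from plant import robot, imaging
def snap(name, fn, crop=None, scale=1):
    c=imaging.read_camera(name); im=c["image"][:,:,::-1].copy()
    cv2.imwrite(f"pics/{fn}_full.png",im)
    np.savez(f"pics/{fn}.npz",**{k:np.array(v) for k,v in c.items()})
    return c
def load(fn): return dict(np.load(f"pics/{fn}.npz"))
def ray(c,u,v):
    d=np.array([(u-c["cx"])/c["fx"],(v-c["cy"])/c["fy"],1.]); R=np.array(c["R"]); t=np.array(c["t"])
    return -R.T@t, R.T@d
def at_z(c,u,v,z):
    o,d=ray(c,u,v); return o+d*(z-o[2])/d[2]
def tri(c1,p1,c2,p2):
    o1,d1=ray(c1,*p1);o2,d2=ray(c2,*p2)
    s=np.linalg.lstsq(np.c_[d1,-d2],o2-o1,rcond=None)[0]
    a,b=o1+s[0]*d1,o2+s[1]*d2; return (a+b)/2,np.linalg.norm(a-b)
def proj(c,X):
    p=np.array(c["R"])@np.array(X)+np.array(c["t"]); return np.array([c["fx"]*p[0]/p[2]+c["cx"],c["fy"]*p[1]/p[2]+c["cy"]])
E
python3 - <<'E'
from h import *
for n in("scene","top"):
    c=snap(n,n+"0"); print(n,c["fx"],-np.array(c["R"]).T@c["t"],np.round(c["R"],3).tolist())
s=robot.read_state();print(s["tool_pos"],s["orientation"],s["t"])
E
```

```text
inch.py
pics
plant.py
scene 515.0849244774257 [-0.07922937 -0.3631801   0.97132672] [[0.475, -0.88, -0.001], [-0.667, -0.36, -0.652], [0.573, 0.311, -0.758]]
top 506.22617184589126 [ 0.44359421 -0.01116398  1.57767266] [[-0.008, -1.0, 0.002], [-0.995, 0.007, -0.099], [0.099, -0.003, -0.995]]
[0.13884258 0.5832371  0.23971719] [-3.66438199e-01 -3.11979463e+00  2.48984941e-03] 0.1
```

View pics/scene0_full.png

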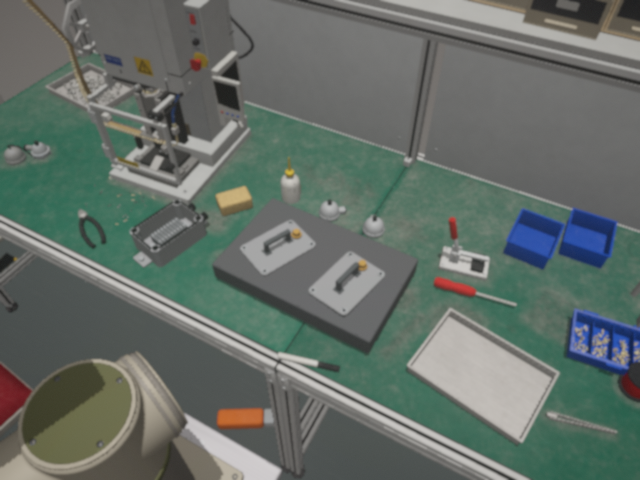

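View pics/top0_full.png

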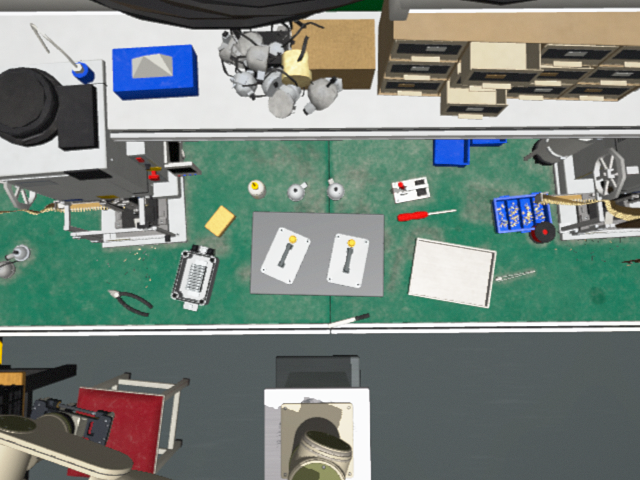

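Scene: covers with plugs at (296,233) and (363,266), box around (170,232), tray around (482,375). Top: plugs at (292,240) and (348,240), box at (194,277), tray at (453,272). I'm enlarging both views.

Run:
```python
from h import *
a=cv2.imread("pics/top0_full.png")[215:320,165:393]; cv2.imwrite("pics/topc.png",cv2.resize(a,None,fx=3.5,fy=3.5,interpolation=cv2.INTER_CUBIC))
a=cv2.imread("pics/scene0_full.png")[190:350,125:420]; cv2.imwrite("pics/scenec.png",cv2.resize(a,None,fx=2.7,fy=2.7,interpolation=cv2.INTER_CUBIC))
```

```text
(no output)
```

View pics/topc.png

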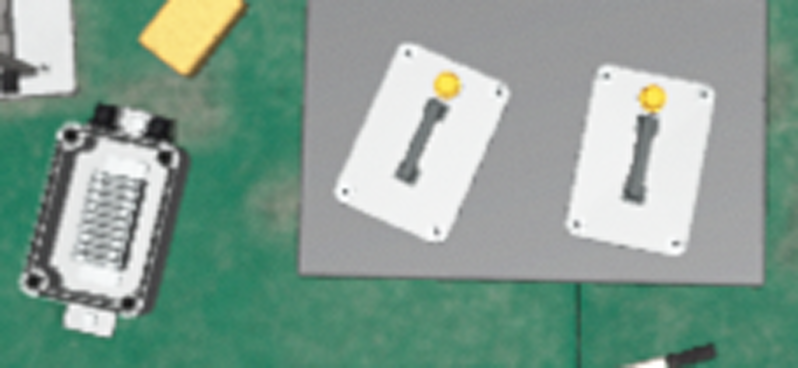

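View pics/scenec.png

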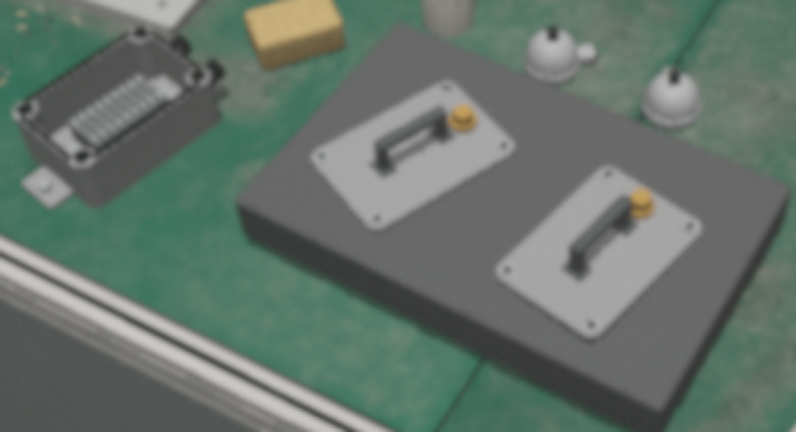

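Crops show the four corner holes of each cover, the four box screws, the handle bars and the plugs clearly; I triangulate these.

Run:
```python
from h import *
T,S=load("top0"),load("scene0")
tp=lambda p:((p[0]+.5)/3.5-.5+165,(p[1]+.5)/3.5-.5+215)
sp=lambda p:((p[0]+.5)/2.7-.5+125,(p[1]+.5)/2.7-.5+190)
# order: (+x+y),(+x-y),(-x+y),(-x-y), plug, bar far, bar near
D={"L":([(407,53),(502,93),(346,191),(435,232),(448,84),(438,103),(406,175)],[(446,87),(503,146),(320,156),(376,218),(462,110),(443,112),(380,150)]),
"R":([(606,75),(704,94),(575,225),(676,244),(653,97),(648,122),(634,195)],[(608,173),(689,227),(507,269),(590,324),(641,196),(630,205),(573,250)]),
"box":([(70,135),(165,157),(34,282),(129,303)],[(140,35),(197,76),(25,110),(82,156)])}
for k,(a,b) in D.items():
    P=[];
    for p,q in zip(a,b):
        X,e=tri(T,tp(p),S,sp(q)); P.append(X); print(k,X.round(4),"gap",round(e,4))
    P=np.array(P); c=P[:4].mean(0); ax=(P[0]+P[1]-P[2]-P[3]); ay=P[0]+P[2]-P[1]-P[3]
    print(k,"centre",c.round(4),"yaw",np.arctan2(ax[1],ax[0]),np.arctan2(-ay[0],ay[1]),"len",np.linalg.norm(ax)/2,np.linalg.norm(ay)/2)
    z=0.066 if k!="box" else 0.06
    for C,f,pts in((T,tp,a),(S,sp,b)):
        Q=np.array([at_z(C,*f(p),z) for p in pts[:4]]); ax=(Q[0]+Q[1]-Q[2]-Q[3]); ay=Q[0]+Q[2]-Q[1]-Q[3]
        print("  at z",Q.mean(0).round(4),np.arctan2(ax[1],ax[0]).round(4),np.arctan2(-ay[0],ay[1]).round(4),"len",np.linalg.norm(ax)/2,np.linalg.norm(ay)/2)
Q=[at_z(T,u,v,.026) for u,v in((416,238),(497,250),(489,306),(409,295))]; print(np.round(Q,3),np.mean(Q,0))
```

```text
L [0.6301 0.101  0.067 ] gap 0.0015
L [0.594  0.0211 0.068 ] gap 0.002
L [0.5114 0.1541 0.0659] gap 0.0012
L [0.4767 0.0773 0.0662] gap 0.0014
L [0.6008 0.0658 0.0836] gap 0.0005
L [0.5837 0.0739 0.0936] gap 0.0008
L [0.5238 0.1004 0.0908] gap 0.0006
L centre [0.553  0.0884 0.0668] yaw -0.4338929965896026 -0.4242603510986867 len 0.13008650096791693 0.08602677294119905
  at z [0.5531 0.0884 0.066 ] -0.4338 -0.4217 len 0.1303410111640808 0.0861758257725929
  at z [0.5536 0.0888 0.066 ] -0.4253 -0.4232 len 0.13064373247906982 0.08551883132574357
R [ 0.6098 -0.0695  0.0668] gap 0.0011
R [ 0.5927 -0.1529  0.0636] gap 0.0007
R [ 0.4819 -0.0422  0.0674] gap 0.0022
R [ 0.4643 -0.1262  0.0728] gap 0.0007
R [ 0.5891 -0.1088  0.0819] gap 0.0014
R [ 0.5682 -0.1057  0.0913] gap 0.006
R [ 0.5051 -0.09    0.0961] gap 0.0006
R centre [ 0.5372 -0.0977  0.0676] yaw -0.2077496159372575 -0.20423032774049998 len 0.13101379718245465 0.08547104148224728
  at z [ 0.537  -0.0976  0.066 ] -0.2067 -0.1965 len 0.13090217099061877 0.08646646145669261
  at z [ 0.5382 -0.0974  0.066 ] -0.2211 -0.2095 len 0.12800535561258303 0.08431749399197122
box [0.5625 0.3927 0.0536] gap 0.0007
box [0.5423 0.31   0.0582] gap 0.0001
box [0.4368 0.42   0.0573] gap 0.0009
box [0.4182 0.3385 0.0593] gap 0.0002
box centre [0.49   0.3653 0.0571] yaw -0.21967070915540424 -0.23183492147227724 len 0.12798153980573743 0.08441630229421182
  at z [0.4897 0.3647 0.06  ] -0.2252 -0.2285 len 0.12790430223403496 0.08359418234977516
  at z [0.4882 0.3627 0.06  ] -0.2364 -0.217 len 0.12642057535820148 0.08080816244400711
[[ 0.606 -0.312  0.026]
 [ 0.567 -0.56   0.026]
 [ 0.397 -0.529  0.026]
 [ 0.432 -0.286  0.026]] [ 0.50042383 -0.42161063  0.026     ]
```

R's -x,-y corner measures about 6 mm high (z ≈ 0.073), so R is suspect. Next is a helper that works out tool-frame displacements.

```bash
cat >> h.py <<'E'
from scipy.spatial.transform import Rotation as Ro
def rel(*targets):
    """targets: x,y,z,heading of tool y; per target: shift in present tool axes, then turn"""
    s=robot.read_state(); p=np.array(s["tool_pos"]); R=Ro.from_rotvec(s["orientation"]).as_matrix()
    print("at",p.round(4),"heading",round(np.arctan2(R[1,1],R[0,1]),4),"j6",round(s["q"][5],3),"tilt",np.round(R[2],4))
    th=np.arctan2(R[1,1],R[0,1])
    for x,y,z,h in targets:
        e=np.array([x,y,z])-p; a=th
        yt=np.array([np.cos(a),np.sin(a),0]); zt=np.array([0,0,-1.]); xt=np.cross(yt,zt)
        turn=-((h-a+np.pi)%(2*np.pi)-np.pi); print("shift",np.round([e@xt,e@yt,e@zt],4),"turn",round(turn,4)); p=np.array([x,y,z]); th=h
E
python3 - <<'E'
from h import *
rel((.42,.30,.24,1.337),(.465,-.126,.14,1.361))
E
```

```text
at [0.1388 0.5832 0.2397] heading 1.337 j6 -0.085 tilt [ 2.0e-04 -1.6e-03 -1.0e+00]
shift [-3.391e-01 -2.104e-01 -3.000e-04] turn -0.0
shift [-0.1425 -0.404   0.1   ] turn -0.024
```

Units first: shifts go in shares of 50 mm and turns go in shares of 90 degrees. So -0.0404 m is -0.808, -0.038 m is -0.76.

```bash
echo '{"ticks": [[0, -0.76, -0.468, 0, 0], [0, -0.76, -0.468, 0, 0], [0, -0.76, -0.468, 0, 0], [0, -0.76, -0.468, 0, 0], [0, -0.76, -0.468, 0, 0], [0, -0.76, -0.468, 0, 0], [0, -0.76, -0.468, 0, 0], [0, -0.76, -0.468, 0, 0], [0, -0.76, -0.468, 0, 0], [0, -0.286, -0.808, 0, 0], [0, -0.286, -0.808, 0, 0], [0, -0.286, -0.808, 0, 0], [0, -0.286, -0.808, 0, 0], [0, -0.286, -0.808, 0, 0], [0, -0.286, -0.808, 0, 0], [0, -0.286, -0.808, 0, 0], [0, -0.286, -0.808, 0, 0], [0, -0.286, -0.808, 0, 0], [0, -0.286, -0.808, 0, 0], [0, 0, 0, 0, 0]]}' > mv.in && python3 inch.py mv.in 10
python3 - <<'E'
from h import *
rel((.466,-.125,.104,1.361))
E
```

```text
t: 2.1
tool_pos: [0.468, -0.1309, 0.2401]
orientation: [-0.374, -3.118, 0.002]
force: [-0.6, 0.5, 0.1]
opening: 0.0006
gripper_force: 0.0
at [ 0.468  -0.1309  0.2401] heading 1.3321 j6 -1.709 tilt [ 6.0e-04 -1.5e-03 -1.0e+00]
shift [0.0033 0.0053 0.1361] turn -0.0289
```

To row units: 0.04 m is 0.8, 0.03 m is 0.6, -0.029 rad / 1.5708 = -0.0185.

```bash
echo '{"ticks": [[0, 0.06, 0.1, 0.6, -0.0185], [0, 0, 0, 0.8, 0], [0, 0, 0, 0.8, 0], [0, 0, 0, 0.52, 0], [0, 0, 0, 0, 0], [0, 0, 0, 0, 0]]}' > mv.in && python3 inch.py mv.in
python3 - <<'E'
from h import *
rel((.466,-.125,.104,1.361))
s=robot.read_state(); print(s["force"],s["wrist_torque"])
E
```

```text
t: 2.7
tool_pos: [0.4664, -0.1204, 0.1049]
orientation: [-0.32, -3.124, -0.001]
force: [-0.1, -0.7, 0.8]
opening: 0.0002
gripper_force: 0.0
at [ 0.4664 -0.1204  0.1049] heading 1.3664 j6 -1.726 tilt [ 1.1e-03  3.0e-04 -1.0e+00]
shift [-0.0005 -0.0046  0.0009] turn 0.0054
[-0.10834832 -0.7317467   0.75153077] [ 0.02645158 -0.01222611  0.02973268]
```

To row units: 0.006 m is 0.12, 0.002 m is 0.04.

```bash
for i in 1; do echo '{"ticks": [[0, 0, 0, 0.12, 0], [0, 0, 0, 0.04, 0], [0, 0, 0, 0, 0]]}' > mv.in && python3 inch.py mv.in; done
```

```text
t: 3.0
tool_pos: [0.4672, -0.1212, 0.0975]
orientation: [0.321, 3.124, -0.001]
force: [-0.1, -0.7, 0.4]
opening: 0.0008
gripper_force: 0.0
```

To row units: 0.002 m is 0.04, 0.001 m is 0.02.

```bash
echo '{"ticks": [[0, 0, 0, 0.04, 0], [0, 0, 0, 0.02, 0], [0, 0, 0, 0, 0]]}' > mv.in && python3 inch.py mv.in
```

```text
t: 3.3
tool_pos: [0.4666, -0.121, 0.0936]
orientation: [-0.321, -3.125, -0.0]
force: [0.1, 0.1, -0.1]
opening: 0.0003
gripper_force: 0.0
```

To row units: 0.001 m is 0.02.

```bash
echo '{"ticks": [[0, 0, 0, 0.02, 0], [0, 0, 0, 0.02, 0], [0, 0, 0, 0, 0]]}' > mv.in && python3 inch.py mv.in
```

```text
t: 3.6
tool_pos: [0.4666, -0.121, 0.0915]
orientation: [-0.321, -3.125, -0.0]
force: [-0.4, 0.4, 0.6]
opening: 0.0003
gripper_force: 0.1
```

To row units: 0.001 m is 0.02.

```bash
python3 -c "
from h import *
snap('scene','p0')"; echo '{"ticks": [[0, 0, 0, 0.02, 0], [0, 0, 0, 0.02, 0], [0, 0, 0, 0, 0]]}' > mv.in && python3 inch.py mv.in; echo '{"ticks": [[0, 0, 0, 0.02, 0], [0, 0, 0, 0.02, 0], [0, 0, 0, 0, 0]]}' > mv.in && python3 inch.py mv.in; python3 -c "
from h import *
snap('scene','p1')
a,b=[cv2.imread(f'pics/{n}_full.png')[225:330,290:400] for n in('p0','p1')]
cv2.imwrite('pics/cmp.png',cv2.resize(np.hstack([a,b]),None,fx=3.6,fy=3.6,interpolation=cv2.INTER_CUBIC))
s=robot.read_state(); print(s['force'],s['tool_pos'])"
```

```text
t: 3.95
tool_pos: [0.4666, -0.121, 0.0895]
orientation: [-0.321, -3.125, -0.0]
force: [0.3, -0.5, 0.2]
opening: 0.0005
gripper_force: 0.2
t: 4.25
tool_pos: [0.4667, -0.1211, 0.0883]
orientation: [0.321, 3.125, -0.0]
force: [-2.7, -0.3, 6.9]
opening: 0.0006
gripper_force: 3.6
[-3.55957101  0.80210808  7.11576745] [ 0.46676258 -0.12105264  0.08829988]
```

View pics/cmp.png

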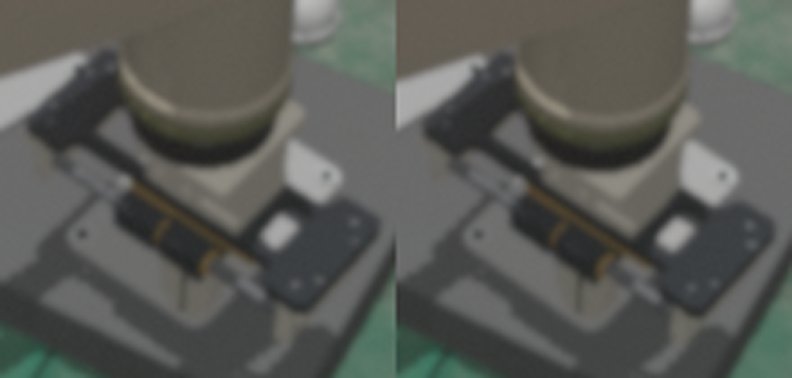

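To row units: -0.01 m is -0.2.

```bash
echo '{"ticks": [[0, 0, 0, -0.2, 0], [0, 0, 0, -0.2, 0], [0, 0, 0, 0, 0], [0, 0, 0, 0, 0]]}' > mv.in && python3 inch.py mv.in; python3 -c "
from h import *
snap('scene','p2')
a,b=[cv2.imread(f'pics/{n}_full.png')[282:326,300:360] for n in('p1','p2')]
cv2.imwrite('pics/cmp2.png',cv2.resize(np.hstack([a,b]),None,fx=6.6,fy=6.6,interpolation=cv2.INTER_CUBIC))
"
```

```text
t: 4.7
tool_pos: [0.4671, -0.1212, 0.1083]
orientation: [0.321, 3.124, -0.001]
force: [0.3, 0.7, -1.0]
opening: 0.0005
gripper_force: 0.0
```

View pics/cmp2.png

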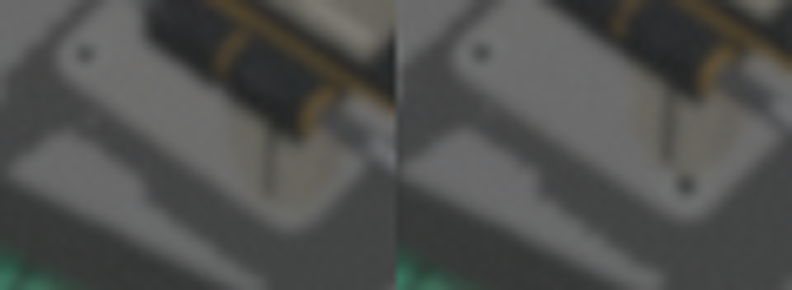

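The corner dropped about 1.8 px under the press (its edge is at row 232 pressed and 220 released in the crop) while the neighbouring low corner stayed, so R rocks and is the warped cover. I'll press once more, holding longer, then go to grasp R.

To row units: 0.01 m is 0.2, 0.006 m is 0.12.

```bash
echo '{"ticks": [[0, 0, 0, 0.2, 0], [0, 0, 0, 0.12, 0], [0, 0, 0, 0.04, 0], [0, 0, 0, 0.04, 0], [0, 0, 0, 0.01, 0], [0, 0, 0, 0, 0], [0, 0, 0, 0, 0], [0, 0, 0, 0, 0], [0, 0, 0, 0, 0]]}' > mv.in && python3 inch.py mv.in; echo '{"ticks": [[0, 0, 0, -0.2, 0], [0, 0, 0, -0.6, 0], [0.06, 0, 0, -0.6, 0], [0.06, 0, 0, 0, 0], [0.06, 0, 0, 0, 0]]}' > mv.in && python3 inch.py mv.in 25
python3 - <<'E'
from h import *
c=np.array([.5375,-.0976]); y=-.208; g=c+.009*np.array([np.cos(y),np.sin(y)]); print(g)
rel((*g,.15,y+np.pi/2),(*g,.092,y+np.pi/2))
E
```

```text
t: 5.65
tool_pos: [0.4658, -0.1207, 0.0881]
orientation: [-0.321, -3.123, -0.001]
force: [-11.7, 3.6, 19.8]
opening: 0.0003
gripper_force: 10.4
t: 6.15
tool_pos: [0.4671, -0.1212, 0.1576]
orientation: [0.321, 3.124, -0.001]
force: [-0.3, -0.1, 0.3]
opening: 0.0198
gripper_force: 0.0
[ 0.54630601 -0.09945853]
at [ 0.4671 -0.1212  0.1576] heading 1.366 j6 -1.726 tilt [-1.5e-03 -2.0e-04 -1.0e+00]
shift [-0.0731  0.0374  0.0076] turn 0.0032
shift [0.    0.    0.058] turn -0.0
```

To row units: -0.037 m is -0.74, -0.036 m is -0.72.

```bash
echo '{"ticks": [[0.06, -0.74, 0.374, 0, 0], [0.06, -0.72, 0.374, 0, 0], [0.06, 0, 0, 0.6, 0], [0.06, 0, 0, 0.5, 0], [0.06, 0, 0, 0.1, 0], [0.06, 0, 0, 0, 0]]}' > mv.in && python3 inch.py mv.in
python3 - <<'E'
from h import *
g=[.5463,-.0995]; rel((*g,.0985,-.208+np.pi/2)); snap('scene','g0')
E
```

```text
t: 6.75
tool_pos: [0.5438, -0.0987, 0.0948]
orientation: [-0.321, -3.12, -0.001]
force: [0.1, -0.3, 0.5]
opening: 0.0596
gripper_force: 0.0
at [ 0.5438 -0.0987  0.0948] heading 1.3659 j6 -1.638 tilt [ 4.8e-03  3.0e-04 -1.0e+00]
shift [-0.0026 -0.0002 -0.0037] turn 0.0031
```

To row units: -0.003 m is -0.06, -0.002 m is -0.04.

```bash
echo '{"ticks": [[0.06, -0.04, 0, -0.06, 0], [0, 0, 0, 0, 0], [0, 0, 0, 0, 0], [0, 0, 0, 0, 0], [0, 0, 0, 0, 0], [0, 0, 0, 0, 0], [0, 0, 0, 0, 0]]}' > mv.in && python3 inch.py mv.in 30; echo '{"ticks": [[0, 0, 0, -0.1, 0], [0, 0, 0, -0.2, 0], [0, 0, 0, -0.6, 0], [0, 0, 0, -0.6, 0], [0, 0, 0, -0.4, 0], [0, 0, 0, 0, 0]]}' > mv.in && python3 inch.py mv.in
python3 - <<'E'
from h import *
snap('scene','g1')
rel((.5,-.4216,.19,-.165),(.5,-.4216,.09,-.165))
E
```

```text
t: 7.5
tool_pos: [0.5476, -0.0996, 0.1001]
orientation: [-0.321, -3.125, 0.0]
force: [-0.2, 0.2, 0.3]
opening: 0.0167
gripper_force: 0.0
t: 8.1
tool_pos: [0.5498, -0.1002, 0.1996]
orientation: [0.32, 3.118, -0.002]
force: [0.1, 0.3, -2.6]
opening: 0.0114
gripper_force: 30.0
at [ 0.5488 -0.1     0.1971] heading 1.366 j6 -1.638 tilt [-3.8e-03 -3.0e-04 -1.0e+00]
shift [-0.0176 -0.3248  0.0071] turn 1.531
shift [0.  0.  0.1] turn -0.0
```

View pics/g1_full.png

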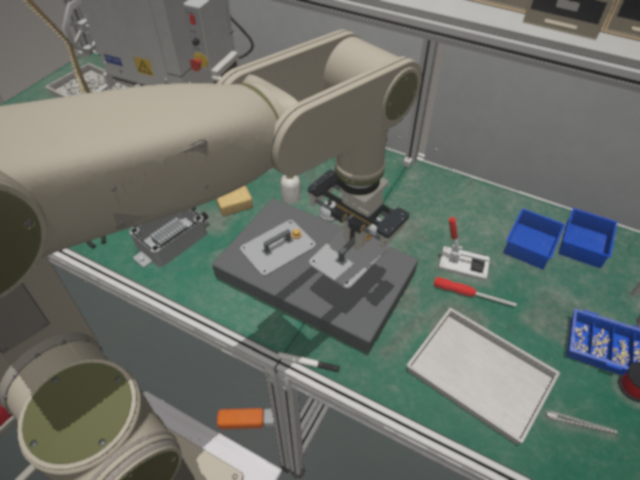

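Cover R hangs from the gripper at (345,255), roughly level. Carrying it to the tray and turning it a quarter turn for room.

To row units: -0.035 m is -0.7, -0.03 m is -0.6.

```bash
echo '{"ticks": [[0, -0.04, -0.4, 0, 0], [0, -0.04, -0.7, 0, 0], [0, -0.04, -0.7, 0, 0], [0, -0.04, -0.7, 0, 0], [0, -0.04, -0.7, 0, 0], [0, -0.04, -0.7, 0, 0], [0, -0.04, -0.7, 0, 0], [0, -0.04, -0.7, 0, 0], [0, -0.04, -0.6, 0, 0], [0, 0, -0.6, 0, 0], [0, 0, 0, 0, 0]]}' > mv.in && python3 inch.py mv.in; echo '{"ticks": [[0, 0, 0, 0, 0.0509], [0, 0, 0, 0, 0.0891], [0, 0, 0, 0, 0.0891], [0, 0, 0, 0, 0.0891], [0, 0, 0, 0, 0.0891], [0, 0, 0, 0, 0.0891], [0, 0, 0, 0, 0.0891], [0, 0, 0, 0, 0.0891], [0, 0, 0, 0, 0.0891], [0, 0, 0, 0, 0.0891], [0, 0, 0, 0, 0.0891], [0, 0, 0, 0, 0.0325], [0, 0, 0, 0, 0], [0, 0, 0, 0, 0]]}' > mv.in && python3 inch.py mv.in
python3 - <<'E'
from h import *
rel((.5,-.43,.19,-.165),(.5,-.43,.045,-.165))
snap('scene','t0')
E
```

```text
t: 9.25
tool_pos: [0.4968, -0.4244, 0.1923]
orientation: [-0.326, -3.121, -0.001]
force: [-0.2, 0.7, -3.3]
opening: 0.0117
gripper_force: 30.0
t: 10.65
tool_pos: [0.4989, -0.4206, 0.1937]
orientation: [-2.393, -2.032, 0.0]
force: [0.5, -0.4, -2.7]
opening: 0.0119
gripper_force: 30.0
at [ 0.4989 -0.4206  0.1937] heading -0.1628 j6 -0.616 tilt [ 0.0013 -0.0017 -1.    ]
shift [-0.009   0.0026  0.0037] turn 0.0022
shift [0.    0.    0.145] turn -0.0
```

View pics/t0_full.png

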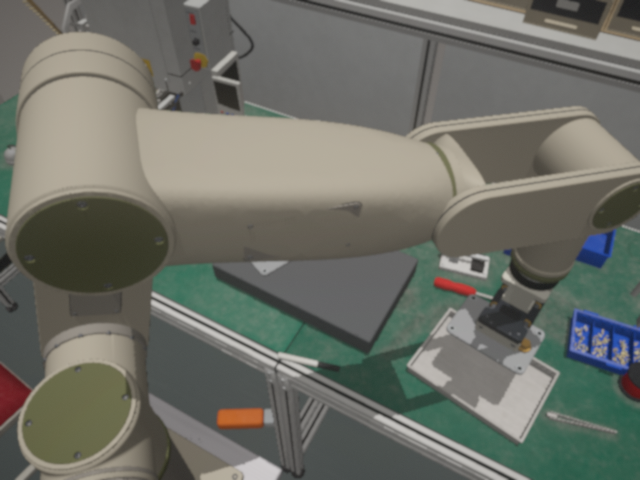

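To row units: 0.035 m is 0.7, -0.009 m is -0.18.

```bash
echo '{"ticks": [[0, -0.18, 0.04, 0.4, 0], [0, 0, 0, 0.7, 0], [0, 0, 0, 0.7, 0], [0, 0, 0, 0.6, 0], [0, 0, 0, 0.3, 0], [0, 0, 0, 0.12, 0], [0, 0, 0, 0, 0], [0, 0, 0, 0, 0]]}' > mv.in && python3 inch.py mv.in;echo '{"ticks": [[0, 0, 0, 0.04, 0], [0, 0, 0, 0.02, 0], [0, 0, 0, 0, 0], [0, 0, 0, 0, 0]]}' > mv.in && python3 inch.py mv.in
```

```text
t: 11.5
tool_pos: [0.5007, -0.4317, 0.0562]
orientation: [2.394, 2.029, 0.0]
force: [0.5, -1.2, -2.8]
opening: 0.0116
gripper_force: 30.0
t: 11.9
tool_pos: [0.4998, -0.4308, 0.0515]
orientation: [2.397, 2.031, 0.0]
force: [0.2, -0.4, -3.2]
opening: 0.0116
gripper_force: 30.0
```

To row units: 0.002 m is 0.04.

```bash
echo '{"ticks": [[0, 0, 0, 0.04, 0], [0, 0, 0, 0.04, 0], [0, 0, 0, 0, 0], [0, 0, 0, 0, 0]]}' > mv.in && python3 inch.py mv.in;echo '{"ticks": [[0, 0, 0, 0.03, 0], [0, 0, 0, 0.02, 0], [0, 0, 0, 0, 0], [0, 0, 0, 0, 0]]}' > mv.in && python3 inch.py mv.in
```

```text
t: 12.3
tool_pos: [0.4996, -0.4306, 0.0469]
orientation: [-2.397, -2.031, 0.0]
force: [0.4, -0.7, -3.0]
opening: 0.0117
gripper_force: 30.0
t: 12.7
tool_pos: [0.4997, -0.4307, 0.0445]
orientation: [-2.397, -2.031, 0.0]
force: [-0.2, 0.3, -3.0]
opening: 0.0119
gripper_force: 30.0
```

To row units: 0.0015 m is 0.03.

```bash
echo '{"ticks": [[0, 0, 0, 0.03, 0], [0, 0, 0, 0, 0], [0, 0, 0, 0, 0]]}' > mv.in && python3 inch.py mv.in;echo '{"ticks": [[0, 0, 0, 0.03, 0], [0, 0, 0, 0, 0], [0, 0, 0, 0, 0]]}' > mv.in && python3 inch.py mv.in; echo '{"ticks": [[0, 0, 0, 0.03, 0], [0, 0, 0, 0, 0], [0, 0, 0, 0, 0]]}' > mv.in && python3 inch.py mv.in
```

```text
t: 13.0
tool_pos: [0.5, -0.431, 0.0437]
orientation: [2.396, 2.03, 0.0]
force: [-0.2, 0.3, 0.0]
opening: 0.0117
gripper_force: 30.0
t: 13.3
tool_pos: [0.5004, -0.4315, 0.0434]
orientation: [2.395, 2.029, 0.0]
force: [-1.7, 1.5, 7.3]
opening: 0.0115
gripper_force: 30.0
t: 13.6
tool_pos: [0.5009, -0.4321, 0.0431]
orientation: [2.394, 2.028, 0.0]
force: [-3.1, 1.8, 13.4]
opening: 0.0115
gripper_force: 30.0
```

To row units: -0.05 m is -1, -0.003 m is -0.06.

```bash
echo '{"ticks": [[0.06, 0, 0, -0.06, 0], [0.06, 0, 0, 0, 0], [0.06, 0, 0, 0, 0], [0.06, 0, 0, 0, 0], [0.06, 0, 0, 0, 0], [0.06, 0, 0, 0, 0], [0.06, 0, 0, -0.4, 0], [0.06, 0, 0, -0.8, 0], [0.06, 0, 0, -1, 0], [0.06, 0, 0, -0.8, 0], [0.06, 0, 0, 0, 0]]}' > mv.in && python3 inch.py mv.in
python3 - <<'E'
from h import *
c=np.array([.5533,.0886]); y=-.427; g=c+.009*np.array([np.cos(y),np.sin(y)]); print(g)
rel((*g,.19,y+np.pi/2),(*g,.1015,y+np.pi/2))
E
```

```text
t: 14.7
tool_pos: [0.5026, -0.4335, 0.202]
orientation: [2.387, 2.023, 0.002]
force: [0.3, -0.5, 1.2]
opening: 0.0602
gripper_force: 0.0
[0.56149191 0.08487272]
at [ 0.5026 -0.4335  0.202 ] heading -0.1649 j6 -0.624 tilt [-0.0075  0.0104 -0.9999]
shift [ 0.521 -0.027  0.012] turn -1.3087
shift [0.     0.     0.0885] turn -0.0
```

To row units: 0.04 m is 0.8, 0.021 m is 0.42.

```bash
echo '{"ticks": [[0.06, 0.4, 0, 0, 0], [0.06, 0.8, -0.04, 0, 0], [0.06, 0.8, -0.04, 0, 0], [0.06, 0.8, -0.04, 0, 0], [0.06, 0.8, -0.04, 0, 0], [0.06, 0.8, -0.04, 0, 0], [0.06, 0.8, -0.04, 0, 0], [0.06, 0.8, -0.04, 0, 0], [0.06, 0.8, -0.04, 0, 0], [0.06, 0.8, -0.04, 0, 0], [0.06, 0.8, -0.04, 0, 0], [0.06, 0.8, -0.04, 0, 0], [0.06, 0.8, -0.04, 0, 0], [0.06, 0.42, -0.04, 0, 0]]}' > mv.in && python3 inch.py mv.in;echo '{"ticks": [[0.06, 0, 0, 0, -0.0509], [0.06, 0, 0, 0, -0.0891], [0.06, 0, 0, 0, -0.0891], [0.06, 0, 0, 0, -0.0891], [0.06, 0, 0, 0, -0.0891], [0.06, 0, 0, 0, -0.0891], [0.06, 0, 0, 0, -0.0891], [0.06, 0, 0, 0, -0.0891], [0.06, 0, 0, 0, -0.0891], [0.06, 0, 0, 0, -0.0694], [0.06, 0, 0, 0, 0], [0.06, 0, 0, 0, 0]]}' > mv.in && python3 inch.py mv.in
python3 - <<'E'
from h import *
rel((.5615,.0849,.1015,-.427+np.pi/2))
snap('top','t1');
E
```

```text
t: 16.1
tool_pos: [0.5594, 0.0905, 0.1926]
orientation: [-2.394, -2.033, -0.0]
force: [0.8, -0.9, -0.1]
opening: 0.0599
gripper_force: 0.0
t: 17.3
tool_pos: [0.5595, 0.0875, 0.1927]
orientation: [-0.67, -3.069, 0.0]
force: [-0.1, -0.8, -0.2]
opening: 0.0599
gripper_force: 0.0
at [0.5595 0.0875 0.1927] heading 1.1406 j6 -1.076 tilt [ 4.e-04 -2.e-04 -1.e+00]
shift [-0.0029 -0.0015  0.0912] turn -0.0032
```

To row units: 0.035 m is 0.7, -0.003 m is -0.06, -0.003 rad / 1.5708 = -0.0019.

```bash
echo '{"ticks": [[0.06, -0.06, -0.03, 0.4, -0.0019], [0.06, 0, 0, 0.7, 0], [0.06, 0, 0, 0.5, 0], [0.06, 0, 0, 0.2, 0], [0.06, 0, 0, 0.06, 0], [0.06, 0, 0, 0, 0], [0.06, 0, 0, 0, 0]]}' > mv.in && python3 inch.py mv.in
python3 - <<'E'
from h import *
rel((.5615,.0849,.097,-.427+np.pi/2))
E
```

```text
t: 18.05
tool_pos: [0.5629, 0.085, 0.1019]
orientation: [0.661, 3.069, 0.001]
force: [0.1, 0.3, -0.2]
opening: 0.0599
gripper_force: 0.0
at [0.5629 0.085  0.1019] heading 1.1466 j6 -1.087 tilt [-0.0023  0.0012 -1.    ]
shift [ 0.0013 -0.0007  0.0049] turn 0.0028
```

To row units: 0.0045 m is 0.09, 0.001 m is 0.02, 0.002 rad / 1.5708 = 0.0013.

```bash
echo '{"ticks": [[0.06, 0.02, -0.01, 0.09, 0.0013], [0.06, 0, 0, 0, 0], [0, 0, 0, 0, 0], [0, 0, 0, 0, 0], [0, 0, 0, 0, 0], [0, 0, 0, 0, 0], [0, 0, 0, 0, 0], [0, 0, 0, 0, 0], [0, 0, 0, 0, 0], [0, 0, 0, 0, 0], [0, 0, 0, 0, 0]]}' > mv.in && python3 inch.py mv.in 30
python3 -c "
from h import *
rel((.5615,.0849,.097,-.427+np.pi/2))"
echo '{"ticks": [[0, 0, 0, -0.08, 0], [0, 0, 0, -0.3, 0], [0, 0, 0, -0.6, 0], [0, 0, 0, -0.6, 0], [0, 0, 0, -0.4, 0], [0, 0, 0, 0, 0], [0, 0, 0, 0, 0], [0, 0, 0, 0, 0]]}' > mv.in && python3 inch.py mv.in
python3 - <<'E'
from h import *
snap('scene','l1')
y=-.227; g=np.array([.4893,.364])+.009*np.array([np.cos(y),np.sin(y)]); print(g)
rel((*g,.19,y+np.pi/2))
E
```

```text
t: 19.15
tool_pos: [0.5607, 0.0849, 0.0956]
orientation: [0.664, 3.071, 0.0]
force: [-0.4, 0.5, 0.1]
opening: 0.0116
gripper_force: 30.0
at [0.5607 0.0849 0.0956] heading 1.145 j6 -1.085 tilt [-0.e+00  2.e-04 -1.e+00]
shift [-0.0008  0.0003 -0.0014] turn 0.0012
t: 19.95
tool_pos: [0.5596, 0.0848, 0.193]
orientation: [-0.663, -3.068, 0.001]
force: [-0.3, -0.0, -2.5]
opening: 0.0116
gripper_force: 30.0
[0.49806911 0.3619745 ]
at [0.5595 0.0847 0.1927] heading 1.1449 j6 -1.085 tilt [ 0.0028 -0.0015 -1.    ]
shift [0.1705 0.2271 0.0027] turn -0.1989
```

To row units: 0.032 m is 0.64, 0.024 m is 0.48, -0.1 rad / 1.5708 = -0.0637.

```bash
echo '{"ticks": [[0, 0.24, 0.32, 0, 0], [0, 0.48, 0.64, 0, 0], [0, 0.48, 0.64, 0, 0], [0, 0.48, 0.64, 0, 0], [0, 0.48, 0.64, 0, 0], [0, 0.48, 0.64, 0, 0], [0, 0.48, 0.64, 0, 0], [0, 0.28, 0.38, 0, 0], [0, 0, 0, 0, -0.0637], [0, 0, 0, 0, -0.063], [0, 0, 0, 0, 0], [0, 0, 0, 0, 0]]}' > mv.in && python3 inch.py mv.in
python3 - <<'E'
from h import *
y=-.227; g=np.array([.4897,.3645])+.0082*np.array([np.cos(y),np.sin(y)]); print(g)
rel((*g,.12,y+np.pi/2))
E
```

```text
t: 21.2
tool_pos: [0.4991, 0.3614, 0.1933]
orientation: [-0.36, -3.119, 0.002]
force: [-1.1, -1.0, -3.5]
opening: 0.0115
gripper_force: 30.0
[0.49768964 0.36265454]
at [0.4991 0.3614 0.1933] heading 1.3409 j6 -0.797 tilt [ 0.0015 -0.0015 -1.    ]
shift [0.0016 0.0009 0.0733] turn -0.0029
```

To row units: 0.03 m is 0.6, 0.022 m is 0.44, -0.003 rad / 1.5708 = -0.0019.

```bash
echo '{"ticks": [[0, 0.032, 0.018, 0.4, -0.0019], [0, 0, 0, 0.6, 0], [0, 0, 0, 0.44, 0], [0, 0, 0, 0.12, 0], [0, 0, 0, 0.04, 0], [0, 0, 0, 0, 0], [0, 0, 0, 0, 0], [0, 0, 0, 0, 0]]}' > mv.in && python3 inch.py mv.in
python3 - <<'E'
from h import *
y=-.227; g=np.array([.4897,.3645])+.0082*np.array([np.cos(y),np.sin(y)])
rel((*g,.0956,y+np.pi/2))
snap('scene','b1');snap('top','b1t')
a=cv2.imread("pics/b1_full.png")[185:285,115:235];b=cv2.imread("pics/b1t_full.png")[235:320,145:245]
a=cv2.resize(a,None,fx=4,fy=4,interpolation=cv2.INTER_CUBIC);b=cv2.resize(b,None,fx=3.2,fy=3.2,interpolation=cv2.INTER_CUBIC)
o=np.zeros((400,800,3),np.uint8);o[:,:480]=a;o[:272,480:]=b
cv2.imwrite("pics/b1c.png",o)
E
```

```text
t: 22.0
tool_pos: [0.4991, 0.3635, 0.1162]
orientation: [0.351, 3.12, 0.002]
force: [-0.2, 1.2, -2.3]
opening: 0.0119
gripper_force: 30.0
at [0.4991 0.3635 0.1162] heading 1.3467 j6 -0.8 tilt [-0.0018  0.0017 -1.    ]
shift [ 0.0011 -0.0011  0.0206] turn 0.0029
```

View pics/b1c.png

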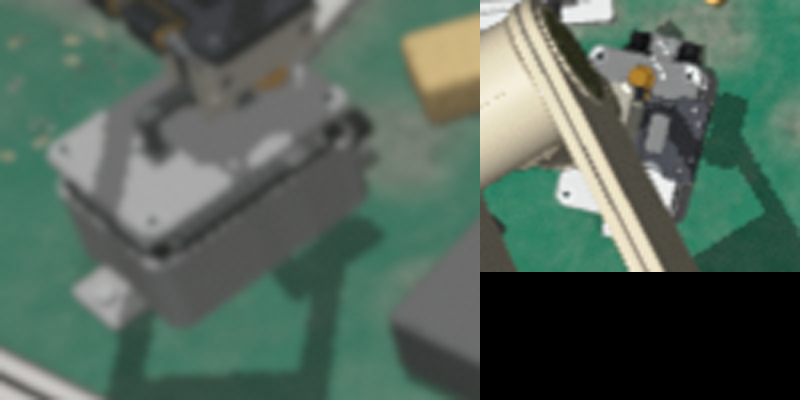

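Scene crop: cover holes at (67,150), (152,221), (335,98) just above the box; top crop: holes at (568,194), (598,55), (690,73). I compare the cover centre with the box centre, camera by camera.

Run:
```python
from h import *
T,S=load("b1t"),load("b1")
s4=lambda p:((p[0]+.5)/4-.5+115,(p[1]+.5)/4-.5+185)
t3=lambda p:((p[0]-480+.5)/3.2-.5+145,(p[1]+.5)/3.2-.5+235)
X,e=tri(T,t3((568,194)),S,s4((67,150)));print("-x+y",X,e)
X,e=tri(T,t3((690,73)),S,s4((335,98)));print("+x-y",X,e)
for z in(.0866,):
  A,B,C=[at_z(S,*s4(p),z) for p in((67,150),(152,221),(335,98))]
  print("scene centre",(A+C)/2,"yaw x",np.arctan2(*(C-B)[1::-1]),"yaw y",np.arctan2(-(A-B)[0],(A-B)[1]),np.linalg.norm(C-B),np.linalg.norm(A-B))
  A,B,C=[at_z(T,*t3(p),z) for p in((568,194),(598,55),(690,73))]
  print("top centre",(A+C)/2,"yaw x",np.arctan2(*(B-A)[1::-1]),"yaw y",np.arctan2(-(B-C)[0],(B-C)[1]),np.linalg.norm(B-A),np.linalg.norm(B-C))
s=robot.read_state();print(s["tool_pos"])
```

```text
-x+y [0.43702232 0.41765302 0.08730466] 0.0014610332693268731
+x-y [0.54758968 0.30773994 0.08470212] 0.0028015039782385144
scene centre [0.49244212 0.36138052 0.0866    ] yaw x -0.24431060464746687 yaw y -0.23668540113950326 0.13251637463219104 0.0827747683309115
top centre [0.49154059 0.3634161  0.0866    ] yaw x -0.1932639783549129 yaw y -0.20020765251633527 0.12973610178128647 0.08678822499438037
[0.49873588 0.36334026 0.11568039]
```

To row units: 0.006 m is 0.12, 0.0006 m is 0.012.

```bash
echo '{"ticks": [[0, 0.04, 0.012, 0.12, 0], [0, 0, 0, 0.12, 0], [0, 0, 0, 0.08, 0], [0, 0, 0, 0, 0], [0, 0, 0, 0, 0], [0, 0, 0, 0, 0]]}' > mv.in && python3 inch.py mv.in
python3 - <<'E'
from h import *
rel((.4969,.3643,.0956,-.227+np.pi/2))
snap('scene','b2')
a=cv2.imread("pics/b2_full.png")[190:280,120:230]
cv2.imwrite("pics/b2c.png",cv2.resize(a,None,fx=6.6,fy=6.6,interpolation=cv2.INTER_CUBIC))
E
```

```text
t: 22.7
tool_pos: [0.4965, 0.3641, 0.0988]
orientation: [0.351, 3.122, 0.0]
force: [-0.5, -0.1, -2.4]
opening: 0.0117
gripper_force: 30.0
at [0.4965 0.3641 0.0988] heading 1.3469 j6 -0.797 tilt [-2.e-04  2.e-04 -1.e+00]
shift [-0.0003  0.0003  0.0032] turn 0.0032
```

View pics/b2c.png

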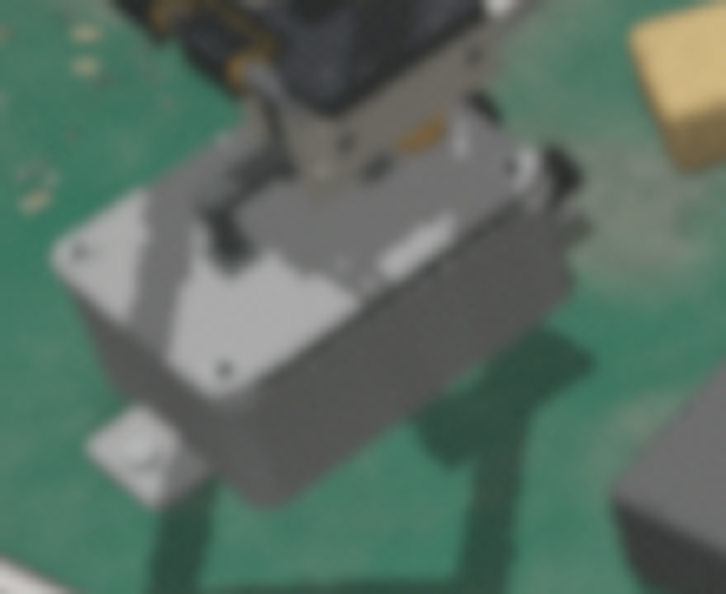

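Run:
```python
from h import *
S=load("b2")
f=lambda p,k,o:((p[0]+.5)/k-.5+o[0],(p[1]+.5)/k-.5+o[1])
A,B,C=[at_z(S,*f(p,6.6,(120,190)),.0692) for p in((82,251),(224,369),(512,165))]
print("cover",(A+C)/2,"yaw",np.arctan2(*(C-B)[1::-1]),np.arctan2(-(A-B)[0],(A-B)[1]),np.linalg.norm(C-B),np.linalg.norm(A-B))
for z in(.057,.06):
  D,A,B,C=[at_z(S,*f(p,2.7,(125,190)),z) for p in((140,35),(25,110),(82,156),(197,76))]
  print("box",z,(A+C)/2,(A+B+C+D)/4,"yaw",np.arctan2(*(C-B)[1::-1]),np.arctan2(-(A-B)[0],(A-B)[1]),np.linalg.norm(C-B),np.linalg.norm(A-B))
# predicted rim corners of box outline in crop pixels for centre hypotheses
for c in((.490,.365),(.4882,.3627)):
  y=-.226;R=np.array([[np.cos(y),-np.sin(y)],[np.sin(y),np.cos(y)]])
  for z in (.06,0):
    print(c,z,[((proj(S,[*(np.array(c)+R@np.array(q)),z])-[120,190]+.5)*6.6-.5).round(0).tolist() for q in((-.075,.0525),(-.075,-.0525),(.075,-.0525))])
```

```text
cover [0.48905236 0.36456643 0.0692    ] yaw -0.2184626458823992 -0.231312066593265 0.13024714034861287 0.08393245586788013
box 0.057 [0.49017654 0.3653323  0.057     ] [0.49004879 0.36511909 0.057     ] yaw -0.23266710699847318 -0.2189827392746509 0.1269861383522732 0.08154576605058303
box 0.06 [0.48830826 0.36294198 0.06      ] [0.48818093 0.36272947 0.06      ] yaw -0.2326671069984737 -0.21898273927465006 0.12656948377260707 0.08127820600569752
(0.49, 0.365) 0.06 [[48.0, 267.0], [226.0, 414.0], [558.0, 180.0]]
(0.49, 0.365) 0 [[94.0, 374.0], [267.0, 520.0], [584.0, 288.0]]
(0.4882, 0.3627) 0.06 [[50.0, 272.0], [228.0, 420.0], [560.0, 185.0]]
(0.4882, 0.3627) 0 [[95.0, 380.0], [268.0, 526.0], [586.0, 293.0]]
```

Cover centre (0.4891, 0.3646) against box (0.490, 0.365), yaw matching within 0.01 rad, so I lower it.

To row units: 0.0015 m is 0.03, 0.001 m is 0.02, 0.002 rad / 1.5708 = 0.0013.

```bash
echo '{"ticks": [[0, 0, 0, 0.03, 0.0013], [0, 0, 0, 0.02, 0], [0, 0, 0, 0, 0], [0, 0, 0, 0, 0]]}' > mv.in && python3 inch.py mv.in; echo '{"ticks": [[0, 0, 0, 0.02, 0], [0, 0, 0, 0, 0], [0, 0, 0, 0, 0]]}' > mv.in && python3 inch.py mv.in; echo '{"ticks": [[0, 0, 0, 0.014, 0], [0, 0, 0, 0, 0], [0, 0, 0, 0, 0]]}' > mv.in && python3 inch.py mv.in
```

```text
t: 23.15
tool_pos: [0.4963, 0.364, 0.0961]
orientation: [-0.354, -3.121, 0.0]
force: [-0.3, 0.3, -3.1]
opening: 0.0113
gripper_force: 30.0
t: 23.45
tool_pos: [0.4965, 0.3641, 0.0957]
orientation: [0.354, 3.121, 0.0]
force: [-2.2, -2.7, 2.8]
opening: 0.0114
gripper_force: 30.0
t: 23.75
tool_pos: [0.4965, 0.3641, 0.0956]
orientation: [0.354, 3.121, 0.0]
force: [-5.4, -2.6, 7.9]
opening: 0.0112
gripper_force: 30.0
```

Units first: shifts go in shares of 50 mm and turns go in shares of 90 degrees. So -0.04 m is -0.8, -0.03 m is -0.6.

```bash
echo '{"ticks": [[0, 0, 0, -0.02, 0], [0, 0, 0, 0, 0], [0.06, 0, 0, 0, 0], [0.06, 0, 0, 0, 0], [0.06, 0, 0, 0, 0], [0.06, 0, 0, 0, 0], [0.06, 0, 0, 0, 0], [0.06, 0, 0, 0, 0], [0.06, 0, 0, -0.2, 0], [0.06, 0, 0, -0.6, 0], [0.06, 0, 0, -0.8, 0], [0.06, 0, 0, -0.8, 0], [0.06, 0, 0, -0.6, 0]]}' > mv.in && python3 inch.py mv.in; echo '{"ticks": [[0.06, 0, -0.4, 0, 0], [0.06, 0, -0.8, 0, 0], [0.06, 0, -0.8, 0, 0], [0.06, 0, -0.8, 0, 0], [0.06, 0, -0.8, 0, 0], [0.06, 0, -0.8, 0, 0], [0.06, 0, -0.8, 0, 0], [0.06, 0, -0.8, 0, 0], [0.06, 0, -0.4, 0, 0], [0.06, 0, 0, 0, 0], [0.06, 0, 0, 0, 0]]}' > mv.in && python3 inch.py mv.in
python3 - <<'E'
from h import *
snap('scene','e1');snap('top','e1t')
a=cv2.imread("pics/e1_full.png"); b=cv2.imread("pics/e1t_full.png")
r=lambda i,k:cv2.resize(i,None,fx=k,fy=k,interpolation=cv2.INTER_CUBIC)
o=np.zeros((600,800,3),np.uint8)
o[:360,:440]=r(a[190:280,120:230],4); o[:320,450:770]=r(b[237:317,155:235],4); o[370:600,:380]=r(b[230:345,380:570],2)[:230]; o[370:570,400:780]=r(a[300:400,390:580],2)
cv2.imwrite("pics/e1c.png",o)
E
```

```text
t: 25.05
tool_pos: [0.497, 0.3644, 0.2495]
orientation: [0.354, 3.119, 0.003]
force: [0.5, -0.3, 0.4]
opening: 0.0604
gripper_force: 0.0
t: 26.15
tool_pos: [0.4251, 0.0523, 0.2463]
orientation: [0.356, 3.12, 0.001]
force: [-0.4, 0.5, -0.7]
opening: 0.0605
gripper_force: 0.0
```

View pics/e1c.png

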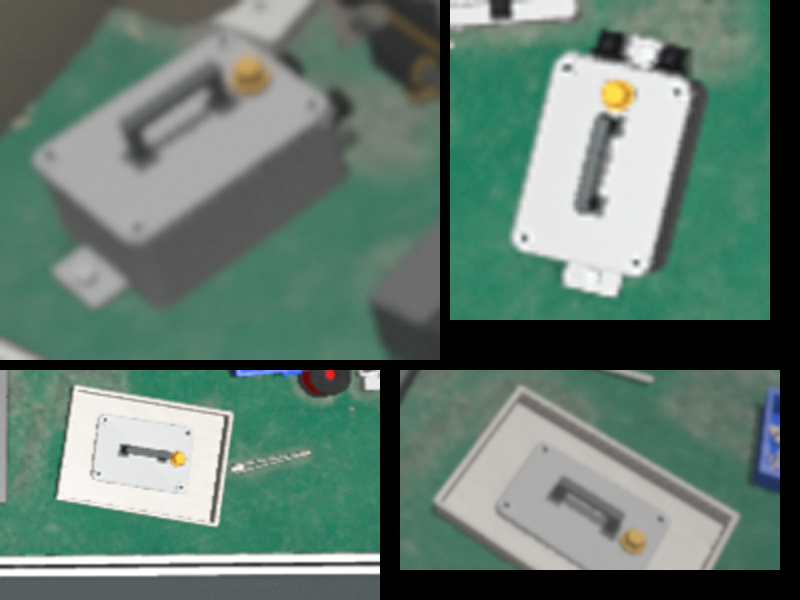

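Cover A sits on the box with no visible step (holes in the scene crop at (50,155), (137,228), (313,104), (223,41)); the warped cover lies inside the tray at about (143,453). Checking the numbers.

Run:
```python
from h import *
T,S=load("e1t"),load("e1")
t=lambda p:((p[0]-450+.5)/4-.5+155,(p[1]+.5)/4-.5+237)
s=lambda p:((p[0]+.5)/4-.5+120,(p[1]+.5)/4-.5+190)
a=[(568,68),(681,92),(523,238),(637,263)];b=[(223,41),(313,104),(50,155),(137,228)]
P=np.array([tri(T,t(p),S,s(q))[0] for p,q in zip(a,b)])
for n,Q in(("tri",P),("top",np.array([at_z(T,*t(p),.066) for p in a])),("scene",np.array([at_z(S,*s(p),.066) for p in b]))):
    ax=Q[0]+Q[1]-Q[2]-Q[3];ay=Q[0]+Q[2]-Q[1]-Q[3];print(n,Q.mean(0).round(4),np.arctan2(ax[1],ax[0]).round(3),np.arctan2(-ay[0],ay[1]).round(3))
print(P[:,2])
```

```text
tri [0.4878 0.3639 0.0669] -0.24 -0.224
top [0.4876 0.3643 0.066 ] -0.24 -0.219
scene [0.4885 0.3642 0.066 ] -0.227 -0.22
[0.06616015 0.06898104 0.06583689 0.06642225]
```

```bash
python3 -c "
from plant import robot, imaging
print(robot.close_job())"
```

```text
the job is handed in; nothing more can be done
None
```

I've handed the job in: the cover on the right of the surface plate rocked when pressed, so it is in the steel tray, and the flat one is on the terminal box, about 1–2 mm and 0.01 rad from flush by my camera measurements; I didn't press the left cover, and the hand-in returned no verdict.

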